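# Level the printer bed and hold a slide cassette home against its sprung plunger

## Task

First turn the black knob in front of the small printer bed until the bed is level. Then pick up the blue slide cassette, set it on the bed lengthwise in front of the orange plunger, and slide it against the plunger's spring, between the black guides, until it meets the yellow stops; finish while still holding it pressed home there, without letting go, because the spring would push it back out. Leave the petri dish, the tape roll and the screwdriver where they are.

Things in the scene. Friction and masses are not known exactly. Their poses are not given: they have to be found in the camera images.
- unit: aluminium base of the bed unit, fixed to the table, 190 x 280 mm (its x by y). Origin on the table under its middle; its +x points away from the knob towards the bed's hinge, its +y towards the plunger and stops. All other parts of the unit keep their places in this frame (mm): knob axis x -125, y 0; bed hinge line x 80, z 52, along y
- bed (a joint): tilt of the hinged bed in rad about its hinge at the far (+x) edge: 0 is level, negative means that the near edge by the knob hangs low. It starts 0.045 to 0.075 low. It follows the knob: bed = 0.05 x (knob - 1.571), and stays where the knob leaves it
- bed_top (a point): middle of the bed's upper face; the bed is an amber-topped aluminium plate 160 x 250 x 8 mm (x by y by z). Its axes turn with the bed and are parallel to the unit's when level, when it lies 60 mm above the table
- knob (a joint): angle of the tilt knob in rad, 0 to 3.2, growing clockwise seen from above; the bed is level at 1.571, where the grip bar lies parallel to the bed's near edge and its white line points at the red mark on the +y side. At 0 the bar lies along the unit's x, its white line towards -x. Turning friction about 0.12 N m
- knob_grip (a point): on the knob's axis, 99 mm above the table, where to grip it. The black grip bar is 42 mm long, 14 mm wide, its top 7 mm above this point, and stands on a disc of 44 mm diameter whose top is 23 mm below this point; free space beside it. The point's x axis runs along the bar and turns with the knob
- cassette: the blue slide cassette as a solid; origin at the middle of its underside, y along its length. It is the same either end first
- cassette_mid (a point): centre of the blue cassette, a block 44 mm (x) by 100 mm (y, lengthwise) by 36 mm high, about 0.25 kg, with a clear glass slide on top; it starts flat on the table left or right of the unit. To be gripped across its 44 mm width near the middle of its length; 18 mm above its underside. At home against the stops it lies at x 0, y 35, z 18 mm from bed_top (bed_top's axes)
- stop: hard stop fixed on the bed: two yellow posts 34 mm high either side of the plunger with a dark block behind. Origin on the bed's upper face, in the plane of the posts' front faces, 85 mm to +y of bed_top. In front of it two black guide cheeks 22 mm high leave 50 mm between them, with flared mouths; they reach 27 mm out from the stop faces and 37 mm to either side of the middle
- plunger (a joint): travel of the sprung plunger in m: 0 when out, 0.014 when the cassette meets the stops. Its spring pushes back with about 4 N at first and about 10 N at the stops
- plunger_tip (a point): middle of the front face of the orange plunger (12 mm diameter), 18 mm above the bed's upper face, when out 71 mm to +y of bed_top; it is pressed in along +y
- dish: closed petri dish, 90 mm diameter, 16 mm high, origin under its middle; starts on the side of the unit where the cassette is not; leave alone
- tape: white tape roll, 80 mm outside diameter, 24 mm high, origin under its middle; leave alone
- driver: screwdriver with green handle, 160 mm long along its x, origin under its middle; leave alone
There are look-alikes about, which are no part of the job. Of the things like the cassette, leave any that is brown, pink or purple; of the rest the smaller one is meant.

How it is judged:
On the way, in this order (a step that is already met when the one before it is completed fails the run):
1. the bed is level, the cassette not yet moved onto it (value of joint bed between -0.009 and 0.009 rad and horizontal distance between cassette_mid and bed_top above 0.15 m), for 0.3 s.
2. the cassette is down on the bed (z of cassette_mid in the frame of bed_top between 0.013 and 0.023 m and horizontal distance between cassette_mid and bed_top below 0.09 m), for 0.1 s.
At the end, for the whole second after the job is handed in: bed level within 0.009 rad; cassette flat on the bed (within 5 mm), in line with it (0.07 rad, 6 mm), plunger pressed in at least 12.2 of its 14 mm, more than 1 N on the yellow stops; the fingers still hold it (over 2 N), at rest (value of joint bed between -0.009 and 0.009 rad and value of joint plunger above 0.0122 m and contact force between cassette and stop above 1 N and contact force between the fingers and cassette above 2 N and z of cassette_mid in the frame of bed_top between 0.013 and 0.023 m and x of cassette_mid in the frame of bed_top between -0.006 and 0.006 m and angle between the y axis of cassette_mid and the y axis of bed_top, either way round below 0.07 rad and linear speed of cassette below 0.01 m/s); the arm keeps its last pose, push and grip.
It fails at once if the petri dish, tape roll or screwdriver was moved by more than 30 mm (distance of any of dish, tape, driver from where it was at the start of the episode above 0.03 m).
It also fails if it takes over 67 s, if anything falls off the work surface, if the arm or the gripper's body presses on something with over 40 N, if the wrist force passes 120 N, or if a joint passes its speed limit or range.

## Robot

A 6-joint arm with a two-finger parallel gripper is mounted at the origin on the work surface. World frame = base frame: x ahead of the robot, y to its left, z up, the work surface at z = 0. Lengths are in m, angles in rad, forces in N, time in s.
With the tool pointing down it reaches from about 0.35 to 0.975 m from the base axis. Payload 4.9 kg.
Tool frame: the origin (TCP) lies midway between the tips of the shut fingers; the grasp point (between the pads) lies 19 mm behind it (manip.pinch_z is the distance from the TCP to the grasp point, in m); z points along the fingers, y is the direction in which the jaws open and shut (so a half turn about z gives the same grasp; the last joint's range is limited). The gripper opens to 85 mm and grips with 20 to 120 N. Pads are 22 mm wide; open, the fingers measure 114 mm over their backs; the gripper's body (76 mm by 85 mm) begins 54 mm behind the grasp point. The pads swing forward as they close: fully open they stand 13 mm farther back than shut.
Start: joints at [-0.119, 0.053, 1.613, -0, 1.476, -0.119], TCP at [0.625, 0, 0.231] pointing down, gripper open.
Joint ranges: [-3.01, 3.01], [-1.01, 2.22], [0.06, 2.58], [-1.02, 4.17], [0.09, 2.62], [-3.14, 3.14]. Speed limits (rad/s): [2.57, 2.57, 3.14, 3.14, 3.14, 3.14].

## Interface

Orientations are given as a unit quaternion [w, x, y, z].
In Python, from plant import manip gives the robot as it stands.
- The arm moves only by the tool drive_tool, never from a script. Its argument "commands" is text: rows parted by semicolons, each of 5 numbers parted by spaces: the finger opening in mm, from 0 to 85.4, then the shift along the tool's x, y, z in units of 30 mm (1.0 is 30 mm), then the turn about the tool's z in degrees. A call has exactly 8 rows; each row shifts and turns the commanded pose from where the row before left it, along the tool's axes as they then stand; what a row does not reach is not made up. A row lasts 1/8 s, in which the tool goes at most 62.5 mm and 10.7 degrees, less where a joint would pass 70% of its speed; a pose out of reach is approached as far as the arm can. A call is refused whole if a number of a shift passes 1 or a number of a turn 10.7, either way. A call with a gripper value outside its range is refused whole. The fingers move at their own pace and stop on an object; the grip force is fixed at half the most. Time passes only in rows, so rows that do not move let the fingers close, or fill a call up. It gives the time, the measured TCP pose, the force and the opening at its end, in the units of the state.
- manip.state(): the state, without advancing time (a new reading comes with each control period).
- manip.grab_frame(name): name is "scene" or "side" or "wrist"; returns the picture (384x512x3 uint8, red, green, blue); there is no depth.
- manip.camera_params(name): a dict with "fx", "fy", "cx", "cy" (pixels), "xyz" and "orientation" of the camera in the world. Camera axes: x right, y down, z forward; pixel columns grow to the right and rows downward; lengths in m; the calibration is good to about 2 mm. A picture is of the moment at which its call begins: read the wrist's pose just before it. camera_params takes no time and is no camera call; for the wrist camera it gives the pose at the moment of the call.
- manip.job_done(): hands the job in, once; it reports no verdict.
The state is a dict: "time": time; "joint_pos": joint angles; "joint_vel": joint speeds; "joint_efforts": joint torques, N m; "tool_pos": TCP position; "tool_rot": TCP orientation; "contact_force": force on the tool from outside, world axes, zero at the start; "ft_torque": the same for the moment, N m; "gripper_width": opening from 0.0 (shut) to 1.0 (fully open).
Only numpy, scipy, OpenCV 4.12 (cv2) and the standard library are available. Lean on these libraries where they do the work, as an engineer would, in place of code of your own. Each camera call takes 0.05 s, during which the arm holds its last target. There are 200 camera calls.

## Working session

There is one attempt and no reset: what is moved stays moved. The work goes in short steps, Python scripts to look and compute and a tool call to move; the robot and the scene stay as the last step left them, time stands still between calls to the robot, and variables do not carry over. Pictures are saved under pics/ and viewed, about 8 in all and at most 12, crops included, and the job is handed in when it is done.

Besides the shell and the picture viewer there is one more tool, called after "Call:" as name(argument=value, ...), one argument or row to a line, values as JSON. drive_tool: Moves the arm, as the interface text tells. Its arguments: {"type":"object","properties":{"commands":{"type":"string"}},"required":["commands"]}

```bash
mkdir -p pics
cat > h.py <<'E'
import numpy as np, cv2
from plant import manip
from scipy.spatial.transform import Rotation as R
def rot(q): return R.from_quat([q[1],q[2],q[3],q[0]]).as_matrix()
def ray(p,u,v,z):
    d=rot(p["orientation"])@np.array([(u-p["cx"])/p["fx"],(v-p["cy"])/p["fy"],1]); o=np.array(p["xyz"])
    return o+d*(z-o[2])/d[2]
def proj(p,X):
    c=rot(p["orientation"]).T@(np.array(X)-p["xyz"]); return p["fx"]*c[0]/c[2]+p["cx"],p["fy"]*c[1]/c[2]+p["cy"]
def shot(name,fn,crop=None,s=1.5):
    p=manip.camera_params(name); f=manip.grab_frame(name)[:,:,::-1]
    cv2.imwrite('pics/raw_'+fn,f)
    if crop: x0,y0,x1,y1=crop; f=f[y0:y1,x0:x1]
    cv2.imwrite('pics/'+fn,cv2.resize(f,None,fx=s,fy=s,interpolation=cv2.INTER_CUBIC)); return p
E
python3 - <<'E'
from h import *
for n in("scene","side"):
    print(n,shot(n,n+'1.png'))
print(manip.state(),manip.pinch_z)
E
```

```text
scene {'fx': 472.85121346660554, 'fy': 472.85121346660554, 'cx': 254.01537636205867, 'cy': 191.2354228958859, 'xyz': array([ 1.53057311, -0.17802356,  0.88262789]), 'orientation': array([-0.30860806,  0.65000124,  0.62976472, -0.29267021])}
side {'fx': 418.74107852207743, 'fy': 418.74107852207743, 'cx': 257.1231142744754, 'cy': 197.29777648600864, 'xyz': array([ 0.54950422, -1.0545858 ,  0.79913776]), 'orientation': array([-0.44689009,  0.89447376,  0.01285321,  0.00638237])}
{'time': 0.1, 'joint_pos': array([-1.19021044e-01,  5.32776672e-02,  1.61414997e+00, -3.05096489e-06,
        1.47602961e+00, -1.19012457e-01]), 'joint_vel': array([-1.12991834e-03,  1.58610236e-04, -3.96747954e-03, -8.93699033e-04,
       -8.68554842e-05,  2.06143007e-04]), 'joint_efforts': array([ 6.14647306e-04, -3.94903493e+01, -3.71363103e+01, -4.52310599e-05,
        3.99340541e-03, -4.17574097e-05]), 'tool_pos': array([6.24431270e-01, 5.44207851e-05, 2.30198154e-01]), 'tool_rot': array([-7.31905183e-04,  7.07109407e-01,  7.07103541e-01, -5.77488207e-04]), 'contact_force': array([-0.2117637 , -0.65005629,  0.59018155]), 'ft_torque': array([-0.06328999,  0.049282  ,  0.03022453]), 'gripper_width': 0.9974076029772031} 0.0187
```

View pics/scene1.png

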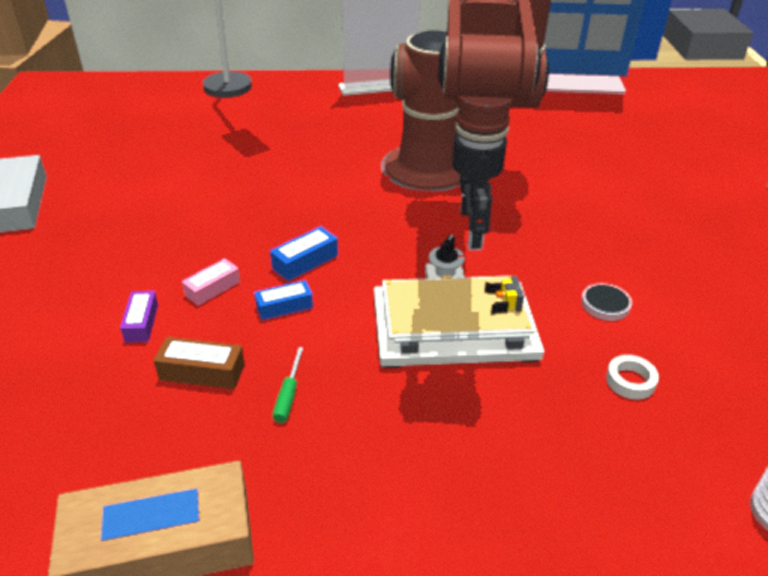

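View pics/side1.png

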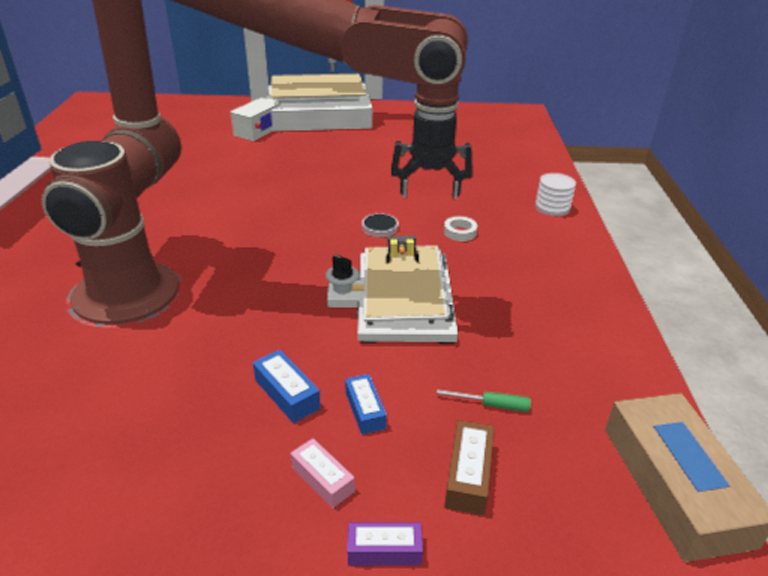

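The scene view shows the unit in the middle, with the knob at (446,257) and the plunger and stops at (510,295). There are two blue blocks, a large one at (304,252) and a smaller one at (284,300). The rest are pink (211,282), purple (139,317), brown (200,362), and a blue label on a cardboard box (150,515). My choice is the smaller blue block, at side view (366,403). I'll check it in a close crop.

Run:
```python
import cv2,numpy as np
a=cv2.imread('pics/raw_scene1.png')[145:250,160:370]; b=cv2.imread('pics/raw_side1.png')[150:295,160:320]
a=cv2.resize(a,None,fx=3.8,fy=3.8,interpolation=cv2.INTER_CUBIC);cv2.imwrite('pics/c1.png',a)
b=cv2.resize(b,None,fx=4,fy=4,interpolation=cv2.INTER_CUBIC);cv2.imwrite('pics/c2.png',b)
```

```text
(no output)
```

View pics/c1.png

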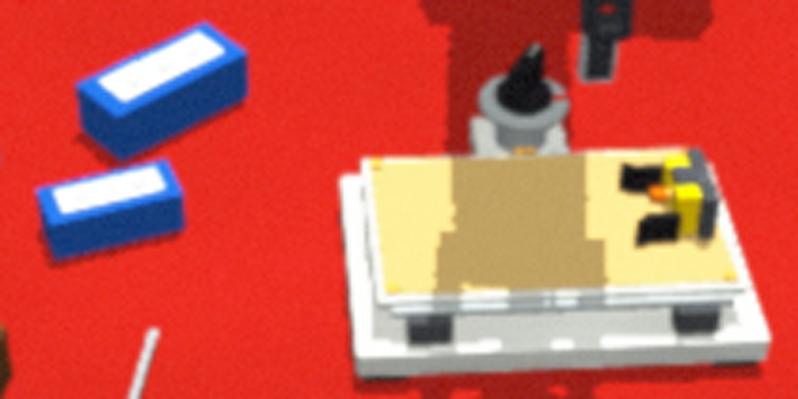

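View pics/c2.png

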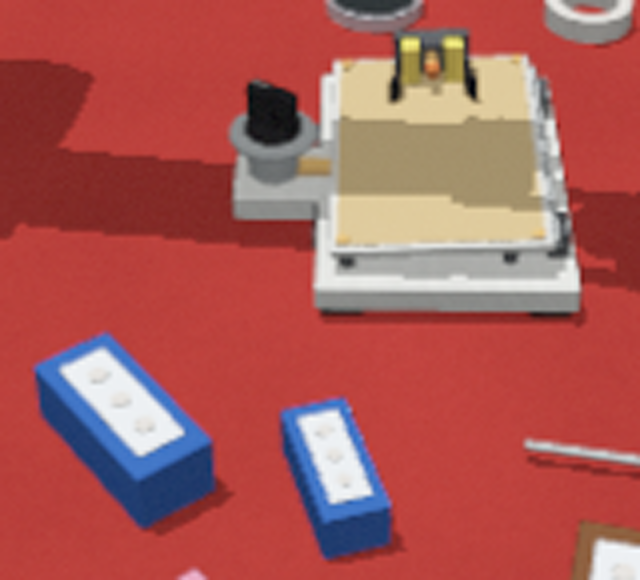

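```bash
cat >> h.py <<'E'
def sc(u,v,z): return ray(PS,160+u/3.8,145+v/3.8,z)
def sd(u,v,z): return ray(PD,160+u/4,150+v/4,z)
PS=manip.camera_params("scene");PD=manip.camera_params("side")
E
python3 - <<'E'
from h import *
np.set_printoptions(precision=4,suppress=True)
print("cas side");
for uv in[(282,411),(346,400),(390,502),(325,517)]:print(sd(*uv,.036))
print("cas scene")
for uv in[(38,190),(170,162),(184,200),(50,228)]:print(sc(*uv,.036))
print("hinge edge scene",sc(385,299,.06),sc(745,290,.06),"side",sd(552,243,.06),sd(527,58,.06))
print("base scene",sc(358,366,.005),sc(768,352,.005),"side",sd(316,305,.005),sd(580,305,.005))
print("knob top sd",sd(248,83,.106),sd(296,98,.106),"sc",sc(538,45,.106), "disc sd",sd(274,133,.076),"sc",sc(523,100,.076))
E
```

```text
cas side
[ 0.485  -0.2793  0.036 ]
[ 0.5258 -0.2676  0.036 ]
[ 0.5558 -0.3548  0.036 ]
[ 0.5169 -0.3683  0.036 ]
cas scene
[ 0.5206 -0.3683  0.036 ]
[ 0.4907 -0.2736  0.036 ]
[ 0.5346 -0.2615  0.036 ]
[ 0.5629 -0.3555  0.036 ]
hinge edge scene [ 0.6675 -0.1222  0.06  ] [0.6653 0.1186 0.06  ] side [ 0.6661 -0.1282  0.06  ] [0.6603 0.1149 0.06  ]
base scene [ 0.6751 -0.1399  0.005 ] [0.6695 0.1418 0.005 ] side [ 0.4995 -0.1388  0.005 ] [ 0.6908 -0.1304  0.005 ]
knob top sd [ 0.4418 -0.0041  0.106 ] [ 0.4789 -0.0223  0.106 ] sc [0.4459 0.0013 0.106 ] disc sd [ 0.4623 -0.0256  0.076 ] sc [ 0.4736 -0.0108  0.076 ]
```

The small blue cassette's top measures 42 x 92 to 44 x 99 mm, so it matches. Its centre is at about (0.522,-0.315), with its length about 19° from world y. The knob is at about (0.463,-0.01), with its bar turned about 26° from the unit's x. I'm moving above the knob now.

Call:
drive_tool(
  commands="85 0 -0.68 0.1 0; 85 0 -0.68 0.1 0; 85 0 -0.68 0.1 0; 85 0 -0.68 0.1 0; 85 0 -0.68 0.1 0; 85 0 -0.68 0.1 0; 85 0 -0.68 0.1 0; 85 0 -0.68 0.1 0",
)

```text
time: 1.1
tool_pos: [0.4608, 0.0001, 0.2066]
tool_rot: [-0.0, 0.707, 0.707, -0.0]
contact_force: [-0.2, 0.1, -0.6]
gripper_width: 0.994
```

Call:
drive_tool(
  commands="85 0 0 0 -8; 85 0 0 0 -8; 85 0 0 0 -8; 85 0 0 0 -8; 85 0 0 0 -8; 85 0 0 0 -8; 85 0 0 0 -8; 85 0 0 0 -8",
)

```text
time: 2.1
tool_pos: [0.4614, 0.0001, 0.2067]
tool_rot: [-0.001, 0.223, 0.975, -0.0]
contact_force: [-0.6, -0.6, -0.1]
gripper_width: 0.998
```

Run:
```python
from h import *
s=manip.state();print(s['time'],s['tool_pos'],s['tool_rot'],s['joint_pos'])
p=shot("wrist","w1.png");print(p)
for X in [(.46,-.01,.106),(.46,-.01,.076),(.62,0,.06)]:print(proj(p,X))
import pickle;pickle.dump(p,open('w1.pkl','wb'))
```

```text
2.1 [4.61392146e-01 9.60212274e-05 2.06713989e-01] [-5.31902192e-04  2.22690210e-01  9.74889115e-01 -3.14771088e-05] [-1.61313627e-01 -3.40056727e-01  2.00693472e+00  4.44261567e-06
  1.47578031e+00 -1.28296410e+00]
{'fx': 337.4282904553182, 'fy': 337.4282904553182, 'cx': 259.51850369830925, 'cy': 189.72339173717486, 'xyz': array([0.39337207, 0.03231097, 0.34993134]), 'orientation': array([0.12701412, 0.83751593, 0.52558704, 0.07869401])}
(np.float64(248.0755051924804), np.float64(193.43719466981366))
(np.float64(249.28710339584154), np.float64(182.56428777287582))
(np.float64(328.73434939389796), np.float64(311.0618467478592))
```

View pics/w1.png

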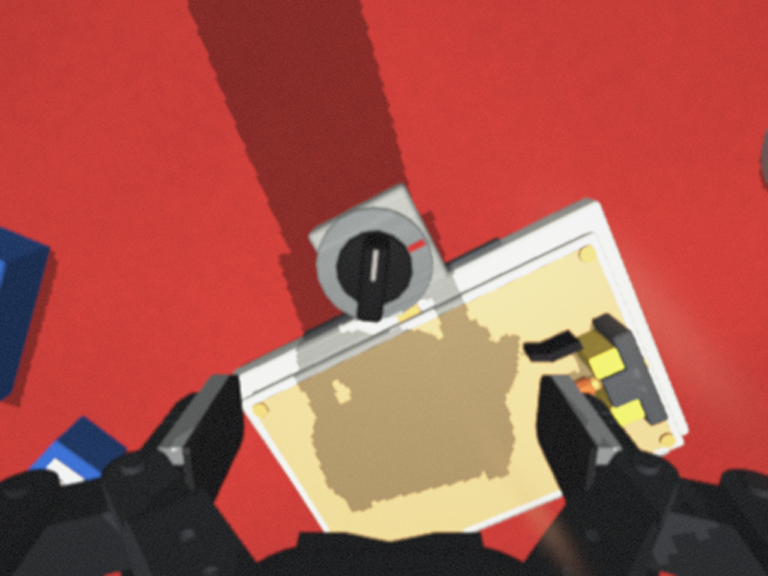

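The wrist view shows the knob bar running from about (377,233) to (370,320), with its white line at (376,250) to (373,280) pointing towards -x. The red mark is at (417,245). The cheeks and stops are at (530–660,320–420). The bed's near-edge corners are at about (243,402) and (593,235).

Run:
```python
from h import *
import pickle;p=pickle.load(open('w1.pkl','rb'))
w=lambda u,v,z:ray(p,u/1.5,v/1.5,z)
az=lambda a,b:np.degrees(np.arctan2(*(b-a)[1::-1]))
print('bar',w(378,234,.106),w(370,319,.106),'disc',w(375,268,.076))
a,b=w(376,250,.106),w(373,280,.106);print('line',a,b,az(b,a), 'bar az',az(w(370,319,.106),w(378,234,.106)))
print('bed near',w(243,402,.051),w(593,235,.051),az(w(243,402,.051),w(593,235,.051)))
print('base near corner +y',w(598,202,.02),'red',w(417,245,.07))
print('posts top',w(606,360,.09),w(628,411,.09))
```

```text
bar [0.43539061 0.00541424 0.106     ] [ 0.47351552 -0.01791521  0.106     ] disc [ 0.45720387 -0.0079486   0.076     ]
line [0.44216443 0.00098439 0.106     ] [ 0.45538565 -0.00721474  0.106     ] 148.19490323439805 bar az 148.53664160560774
bed near [ 0.5077641  -0.13179738  0.051     ] [0.50146911 0.1151777  0.051     ] 91.46005957269271
base near corner +y [0.49337124 0.13383195 0.02      ] red [0.45684225 0.01851093 0.07      ]
posts top [0.55862493 0.08749156 0.09      ] [0.59529794 0.08855161 0.09      ]
```

The knob is at 0.58 rad, so it needs another 57° clockwise. The unit's yaw is about 1.5° and its centre is at about (0.580,-0.004). I'm descending on the bar.

Call:
drive_tool(
  commands="45 0.04 -0.3 0 5.9; 45 0 0 0.6 0; 45 0 0 0.6 0; 45 0 0 0.6 0; 45 0 0 0.6 0; 45 0 0 0.6 0; 45 0 0 0.6 0; 45 0 0 0.5 0",
)

```text
time: 3.15
tool_pos: [0.4566, -0.0075, 0.083]
tool_rot: [-0.0, 0.275, 0.962, -0.0]
contact_force: [0.3, 0.0, -0.2]
gripper_width: 0.526
```

Call:
drive_tool(
  commands="45 0 0 0 0; 0 0 0 0 0; 0 0 0 0 0; 0 0 0 0 0; 0 0 0 0 0; 0 0 0 0 0; 0 0 0 0 0; 0 0 0 0 0",
)

```text
time: 4.15
tool_pos: [0.4575, -0.0078, 0.0855]
tool_rot: [0.001, 0.275, 0.962, -0.0]
contact_force: [-1.0, -0.2, 5.8]
gripper_width: 0.15
```

Call:
drive_tool(
  commands="0 0 0 -0.07 7; 0 0 0 0 7; 0 0 0 0 7; 0 0 0 0 7; 0 0 0 0 7; 0 0 0 0 7; 0 0 0 0 7; 0 0 0 0 8",
)

```text
time: 5.15
tool_pos: [0.4577, -0.0076, 0.0855]
tool_rot: [0.001, 0.702, 0.712, 0.001]
contact_force: [6.7, 0.1, -7.0]
gripper_width: 0.149
```

Call:
drive_tool(
  commands="0 0 0 0 0; 0 0 0 0 0; 45 0 0 0 0; 45 0 0 0 0; 45 0 0 0 0; 45 0 0 -0.8 0; 45 0 0 -0.8 0; 45 0 -1 -0.8 0",
)

```text
time: 6.15
tool_pos: [0.4273, -0.0082, 0.1597]
tool_rot: [0.0, 0.7, 0.714, 0.0]
contact_force: [-0.1, -0.1, 0.8]
gripper_width: 0.529
```

Run:
```python
from h import *
import pickle
s=manip.state();print(s['time'],s['tool_pos'],s['tool_rot'])
p=shot("wrist","w2.png");pickle.dump(p,open('w2.pkl','wb'))
```

```text
6.15 [ 0.42729783 -0.00823563  0.15971614] [1.52652926e-04 7.00164935e-01 7.13981106e-01 1.44557408e-04]
```

View pics/w2.png

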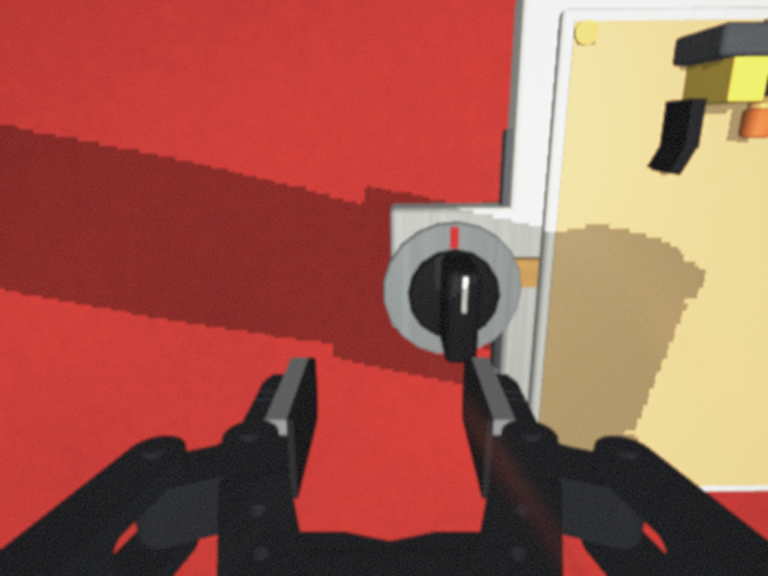

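The white line at (465,277) to (463,313) now points at the red mark (454,238). The bed's near edge runs from (566,15) to (541,345). I'll compute the angles.

Run:
```python
from h import *
import pickle;p=pickle.load(open('w2.pkl','rb'))
w=lambda u,v,z:ray(p,u/1.5,v/1.5,z)
az=lambda a,b:np.degrees(np.arctan2(*(b-a)[1::-1]))
im=cv2.imread('pics/raw_w2.png').astype(int)
sub=im[178:215,300:320]; ys,xs=np.where(sub.min(2)>150); ys+=178;xs+=300
print(len(ys)); f=np.polyfit(ys,xs,1); u=lambda v:np.polyval(f,v)*1.5
print('line',u(186)/1.5,u(206)/1.5,az(w(u(206),206*1.5,.106),w(u(186),186*1.5,.106)),w(u(186),186*1.5,.106))
for z in(.056,.060):print('edge',az(w(541,345,z),w(566,15,z)),w(541,345,z),w(566,15,z))
print('base',az(w(504,345,.02),w(522,10,.02)))
print(az(w(454,292,.07),w(454,238,.07)))
cv2.imwrite('pics/c3.png',cv2.resize(cv2.imread('pics/raw_w2.png')[140:250,240:400],None,fx=5,fy=5,interpolation=cv2.INTER_CUBIC))
```

```text
77
line 309.8363286806399 308.90102688343154 91.03573534211651 [0.45742257 0.00841099 0.106     ]
edge 92.17942680779397 [ 0.50823265 -0.0421801   0.056     ] [0.50225016 0.11501991 0.056     ]
edge 92.17942680779396 [ 0.5068947  -0.04041451  0.06      ] [0.50100916 0.11423809 0.06      ]
base 92.09390391645461
93.23965997902766
```

View pics/c3.png

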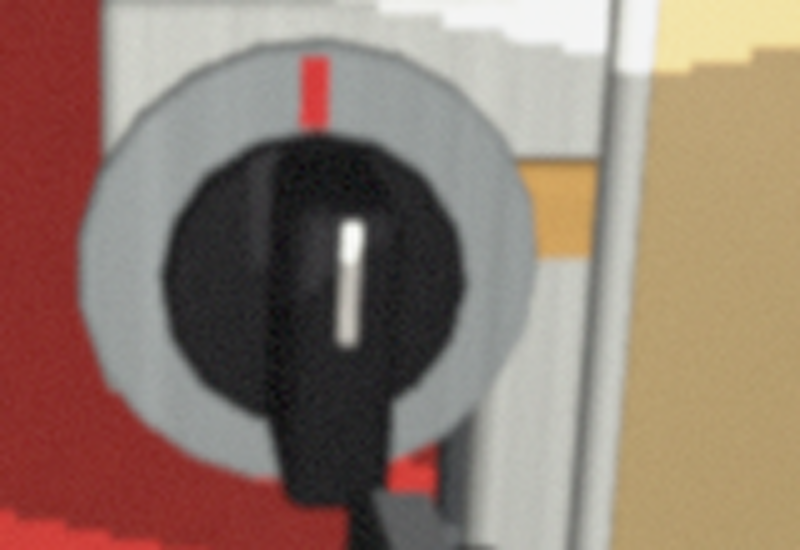

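The line and the unit edge agree to about 1°, so the bed is within about 0.001 rad of level. Next is the cassette.

Call:
drive_tool(
  commands="85 -0.6 0 -0.8 0; 85 -0.9 0.2 -0.5 0; 85 -1 0.4 0 0; 85 -1 0.4 0 0; 85 -1 0.4 0 0; 85 -1 0.4 0 0; 85 -1 0.4 0 0; 85 -1 0.4 0 0",
)

```text
time: 7.2
tool_pos: [0.5094, -0.2326, 0.1974]
tool_rot: [0.0, 0.7, 0.714, 0.0]
contact_force: [-0.3, -0.2, 0.4]
gripper_width: 1.0
```

Call:
drive_tool(
  commands="85 -0.9 0.2 0 0; 85 -0.9 0.2 0 0; 85 -0.5 0.1 0 0; 85 0 0 0 -9; 85 0 0 0 -9; 85 0 0 0 0; 85 0 0 0 0; 85 0 0 0 0",
)

```text
time: 8.2
tool_pos: [0.5254, -0.3001, 0.1975]
tool_rot: [0.0, 0.58, 0.814, 0.0]
contact_force: [0.3, -0.4, 0.1]
gripper_width: 0.994
```

Run:
```python
from h import *
import pickle
s=manip.state();print(s['time'],s['tool_pos'],s['tool_rot'])
p=shot("wrist","w3.png");pickle.dump(p,open('w3.pkl','wb'))
```

```text
8.2 [ 0.52541107 -0.30013299  0.19746072] [1.74407629e-05 5.80392762e-01 8.14336688e-01 1.53657304e-05]
```

View pics/w3.png

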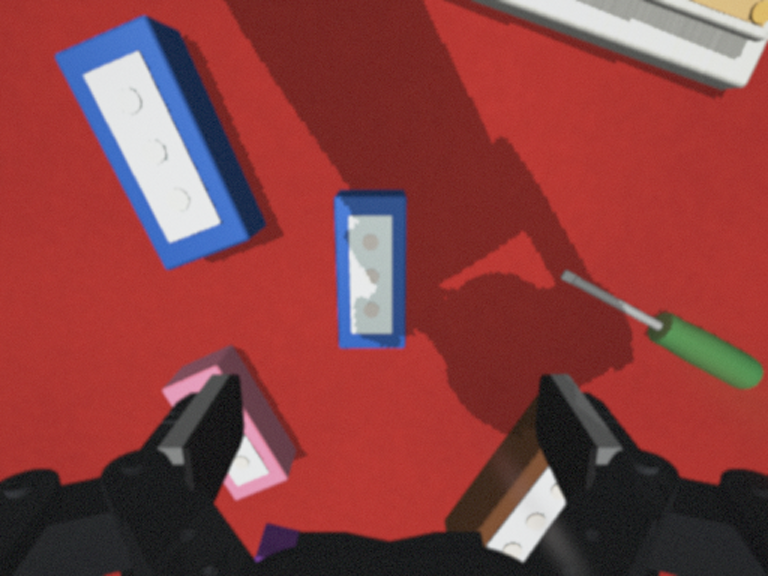

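The target fills the centre of the view. Its top corners are (335,198), (406,197), (405,348) and (339,349). The neighbouring blocks clear the open jaws.

Run:
```python
from h import *
import pickle;p=pickle.load(open('w3.pkl','rb'))
c=np.array([ray(p,u/1.5,v/1.5,.036) for u,v in[(335,198),(406,197),(405,348),(339,349)]])
print(c,c.mean(0)); d=(c[0]+c[1]-c[2]-c[3])/2
print('len',np.linalg.norm(d),'wid',np.linalg.norm(c[1]-c[0]),np.linalg.norm(c[2]-c[3]),'az',np.degrees(np.arctan2(d[1],d[0])))
s=manip.state();M=rot(s['tool_rot']);print('x az',np.degrees(np.arctan2(M[1,0],M[0,0])))
t=c.mean(0).copy();t[2]=.004
for off in(0,-.008):
  print((M.T@(t+off*d/np.linalg.norm(d)-s['tool_pos']))/.03)
```

```text
[[ 0.48291713 -0.27821624  0.036     ]
 [ 0.52289122 -0.26383051  0.036     ]
 [ 0.5551999  -0.35678453  0.036     ]
 [ 0.51448694 -0.37156201  0.036     ]] [ 0.5188738  -0.31759832  0.036     ]
len 0.09847343939453072 wid 0.04248384520128899 0.04331188264470975 az 108.92581922877805
x az 109.05721748700299
[-0.47916854 -0.39575825  6.44737812]
[-0.74583451 -0.39636981  6.44737353]
```

Call:
drive_tool(
  commands="85 -0.6 -0.4 0 0; 85 0 0 0.9 0; 85 0 0 0.9 0; 85 0 0 0.9 0; 85 0 0 0.9 0; 85 0 0 0.9 0; 85 0 0 0.9 0; 85 0 0 0.9 0",
)

```text
time: 9.25
tool_pos: [0.5196, -0.3226, 0.0076]
tool_rot: [0.0, 0.58, 0.814, -0.0]
contact_force: [-0.8, 0.6, 0.8]
gripper_width: 0.996
```

Call:
drive_tool(
  commands="85 0 0 0.07 0; 0 0 0 0 0; 0 0 0 0 0; 0 0 0 0 0; 0 0 0 0 0; 0 0 0 0 0; 0 0 0 0 0; 0 0 0 0 0",
)

```text
time: 10.25
tool_pos: [0.521, -0.3223, 0.0082]
tool_rot: [0.002, 0.58, 0.815, -0.0]
contact_force: [-0.7, -0.8, 5.9]
gripper_width: 0.502
```

Run:
```python
from h import *
s=manip.state();print(s['time'],s['tool_pos'],s['gripper_width'],s['contact_force'])
M=rot(s['tool_rot']);a=np.radians(2.0)
C=np.array([.583,-.003]);ux=np.array([np.cos(a),np.sin(a)]);uy=np.array([-np.sin(a),np.cos(a)])
print('xaz',np.degrees(np.arctan2(M[1,0],M[0,0])))
for y in(0,-.005,.02,.035):print(y,C+uy*y)
```

```text
10.25 [ 0.52100801 -0.32229813  0.00824239] 0.5017861886200032 [-0.70811987 -0.8376772   5.86185968]
xaz 109.1108945155149
0 [ 0.583 -0.003]
-0.005 [ 0.5831745  -0.00799695]
0.02 [0.58230201 0.01698782]
0.035 [0.58177852 0.03197868]
```

Call:
drive_tool(
  commands="0 0 0 -0.5 0; 0 0 0 -0.9 0; 0 0 0 -0.9 0; 0 0 0 -0.9 0; 0 0 0 -0.8 0; 0 0 0 0 8.5; 0 0.5 0.1 0 8.6; 0 0.7 0.2 0 0",
)

```text
time: 11.25
tool_pos: [0.5248, -0.2838, 0.1259]
tool_rot: [-0.001, 0.694, 0.72, 0.0]
contact_force: [0.0, 0.0, -2.9]
gripper_width: 0.505
```

Call:
drive_tool(
  commands="0 1 0.24 0 0; 0 1 0.24 0 0; 0 1 0.24 0 0; 0 1 0.24 0 0; 0 1 0.24 0 0; 0 1 0.24 0 0; 0 1 0.24 0 0; 0 0.9 0.24 0 0",
)

```text
time: 12.25
tool_pos: [0.5742, -0.0436, 0.1259]
tool_rot: [-0.001, 0.693, 0.721, -0.0]
contact_force: [0.1, 1.1, -2.7]
gripper_width: 0.508
```

Run:
```python
from h import *
import pickle
s=manip.state();print(s['time'],s['tool_pos'],s['tool_rot'],s['gripper_width'])
M=rot(s['tool_rot']);print('xaz',np.degrees(np.arctan2(M[1,0],M[0,0])))
p=shot("wrist","w4.png");pickle.dump(p,open('w4.pkl','wb'))
```

```text
12.25 [ 0.57421016 -0.04359382  0.12594502] [-5.38271324e-04  6.93256374e-01  7.20690845e-01 -1.27896182e-04] 0.5079738965066505
xaz 92.22309703938083
```

View pics/w4.png

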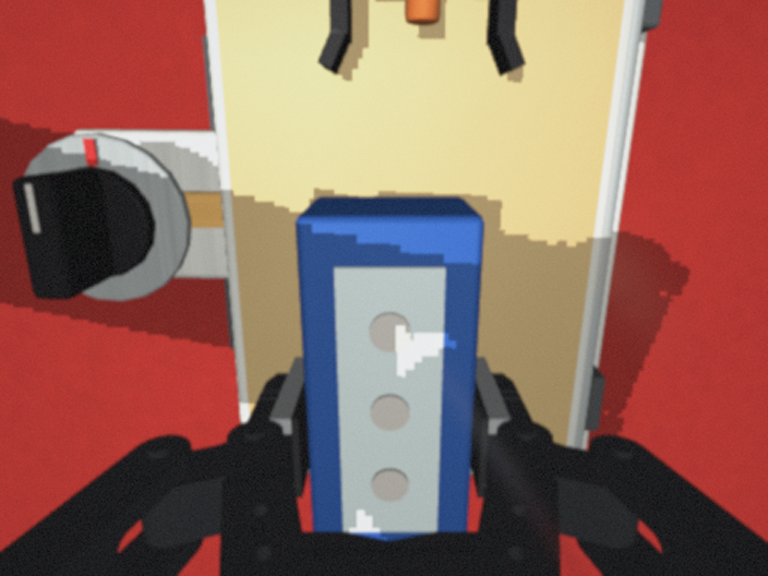

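The cassette is held straight. The plunger tip is at (422,20), and the cheek mouth tips are at (320,65) and (523,67). The bed's edges run (218,20) to (241,420) on the left and (628,20) to (577,440) on the right.

Run:
```python
from h import *
import pickle;p=pickle.load(open('w4.pkl','rb'))
w=lambda u,v,z:ray(p,u/1.5,v/1.5,z)
az=lambda a,b:np.degrees(np.arctan2(*(b-a)[1::-1]))
print('plunger',w(422,20,.078),'cheek tips',w(320,64,.082),w(523,66,.082),az(w(320,64,.082),w(523,66,.082)))
l,r=[w(218,20,.06),w(241,420,.06)],[w(628,20,.06),w(577,440,.06)]
print('bed',l,r,az(l[1],l[0]),az(r[1],r[0]))
c=[w(297,220,.154),w(482,218,.154)];print('cass front',c,(c[0]+c[1])/2,az(*c))
print('cass az',az(w(340,532,.154),w(334,268,.154)),az(w(440,532,.154),w(446,268,.154)))
```

```text
plunger [0.58087182 0.06653994 0.078     ] cheek tips [0.5466893  0.05099947 0.082     ] [0.61591048 0.05297972 0.082     ] 1.6386449700406207
bed [array([0.50588365, 0.06700403, 0.06      ]), array([ 0.50609343, -0.10319912,  0.06      ])] [array([0.65833687, 0.07273871, 0.06      ]), array([ 0.66610989, -0.10794519,  0.06      ])] 90.07061963880837 92.46334772311873
cass front [array([0.55080411, 0.01023395, 0.154     ]), array([0.59310511, 0.01230507, 0.154     ])] [0.57195461 0.01126951 0.154     ] 2.8030417880922087
cass az 91.56630545395898 92.81638662021838
```

Call:
drive_tool(
  commands="0 0.5 0.17 0 0.4; 0 0.5 0.18 0 0; 0 0 0 0.5 0; 0 0 0 0.5 0; 0 0 0 0.5 0; 0 0 0 0.25 0; 0 0 0 0.1 0; 0 0 0 0 0",
)

```text
time: 13.3
tool_pos: [0.5844, -0.0158, 0.0709]
tool_rot: [0.0, 0.697, 0.717, 0.0]
contact_force: [-0.0, -0.1, -3.7]
gripper_width: 0.499
```

Call:
drive_tool(
  commands="0 0 0 0.03 0; 0 0 0 0.03 0; 0 0 0 0.02 0; 0 0 0 0.02 0; 0 0 0 0 0; 0 0 0 0 0; 0 0 0 0 0; 0 0 0 0 0",
)

```text
time: 14.3
tool_pos: [0.5844, -0.0155, 0.0683]
tool_rot: [0.0, 0.697, 0.717, 0.0]
contact_force: [-3.7, 1.4, 3.3]
gripper_width: 0.503
```

The wrist force confirms the cassette is down on the bed. Now I'll slide it towards the plunger.

Call:
drive_tool(
  commands="0 0.1 -0.02 -0.02 0; 0 0.17 0 0 0; 0 0.17 0 0 0; 0 0.17 0 0 0; 0 0.17 0 0 0; 0 0.17 0 0 0; 0 0.12 0 0 0; 0 0 0 0 0",
)

```text
time: 15.3
tool_pos: [0.5827, 0.0156, 0.0683]
tool_rot: [0.001, 0.697, 0.717, -0.001]
contact_force: [0.7, -6.0, -1.8]
gripper_width: 0.504
```

Run:
```python
from h import *
import pickle
s=manip.state();print(s['time'],s['tool_pos'],s['tool_rot'],s['contact_force'],s['ft_torque'])
p=shot("wrist","w5.png");pickle.dump(p,open('w5.pkl','wb'))
```

```text
15.3 [0.58272968 0.01557215 0.06832148] [ 0.00086816  0.69703797  0.71703308 -0.00093808] [ 0.69274986 -6.04561003 -1.81579247] [-1.02464951 -0.01920137  0.07257158]
```

View pics/w5.png

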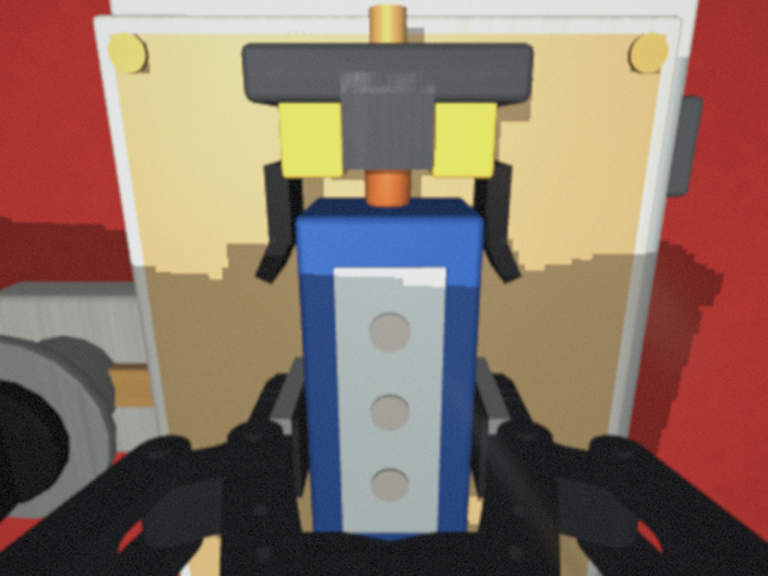

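The cassette is centred in the mouth (390 against a posts' mid of 388) and touching the plunger. The force of -6 N fits the spring. About 10 mm remain.

Call:
drive_tool(
  commands="0 0.08 0 0 0; 0 0.08 0 0 0; 0 0.08 0 0 0; 0 0.08 0 0 0; 0 0.08 0 0 0; 0 0.08 0 0 0; 0 0 0 0 0; 0 0 0 0 0",
)

```text
time: 16.35
tool_pos: [0.5825, 0.0239, 0.0688]
tool_rot: [0.005, 0.697, 0.717, -0.005]
contact_force: [-1.2, -25.6, -0.2]
gripper_width: 0.499
```

Call:
drive_tool(
  commands="0 0.03 0 0 0; 0 0 0 0 0; 0 0 0 0 0; 0 0 0 0 0; 0 0 0 0 0; 0 0 0 0 0; 0 0 0 0 0; 0 0 0 0 0",
)

```text
time: 17.35
tool_pos: [0.5825, 0.0239, 0.0689]
tool_rot: [0.005, 0.697, 0.717, -0.006]
contact_force: [-2.6, -28.6, 0.9]
gripper_width: 0.504
```

Run:
```python
from h import *
s=manip.state();print(s['time'],s['tool_pos'],s['contact_force'],s['ft_torque'])
shot("wrist","w6.png"); shot("side","s6.png")
a=cv2.imread('pics/raw_w6.png')[0:250,80:420]; b=cv2.imread('pics/raw_side1.png')
b=cv2.imread('pics/raw_side' '1.png') if 0 else cv2.imread('pics/raw_s6.png')[140:240,210:310]
cv2.imwrite('pics/c6.png',np.hstack([cv2.resize(a,(540,400)),cv2.resize(b,(250,400))]) if 0 else np.hstack([cv2.resize(a,(476,350),interpolation=2),cv2.resize(b,(320,350),interpolation=2)]))
```

```text
17.35 [0.58252527 0.02390859 0.06890378] [ -2.56570118 -28.56337486   0.90139721] [-4.33118717  0.28955378  0.06656195]
```

View pics/c6.png

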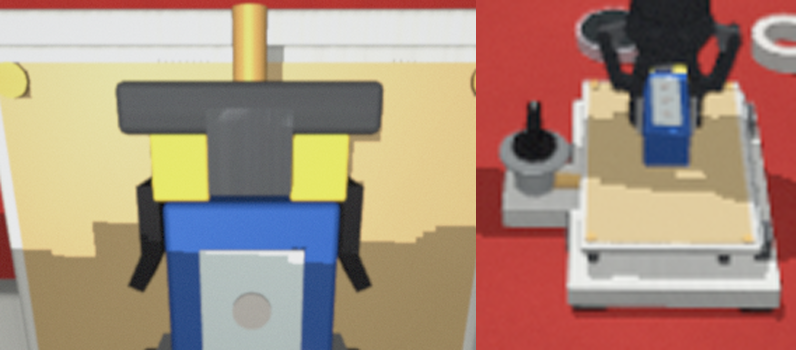

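The front edge sits against both yellow posts at row 200, and the plunger rod sticks out behind the block. The extra 1 mm of command only added 3 N with no motion, which means a hard stop. I'm handing in.

Run:
```python
from h import *
print(manip.job_done()); s=manip.state();print(s['time'],s['tool_pos'],s['contact_force'],s['gripper_width'])
```

```text
the job is handed in; nothing more can be done
None
the job is handed in; nothing more can be done
```

The job is handed in: the bed is level, and the cassette is held pressed against the yellow stops. No verdict was reported, and the state could not be read after hand-in.

- **Bed:** I turned the knob about 57° clockwise. Its white line then matched the unit's edge to about 1°, which puts the bed about 0.001 rad from level.
- **Cassette:** I picked up the smaller blue cassette and set it lengthwise on the bed; the wrist force showed it touching down. I then slid it between the guides against the plunger.
- **Last checks:**
  - The last picture shows the front face against both posts, centred between the guides, with the plunger rod pushed out behind the block.
  - The push was about 28 N against a spring of about 10 N. A further 1 mm of command added 3 N and no motion, so it is on the hard stop.
  - The fingers were still closed on it, with a measured opening of about 43 mm on the 44 mm width.
- **Disagreements:** The unit's yaw came out between 1.5° and 2.2° from different edges. The push tilts the tool by about 0.01 rad. Both are well within tolerance.
- **Other things:** I did not measure the dish, tape roll or screwdriver again at the end. The arm did not go near the dish or tape, and the gripper stayed clear of the screwdriver.

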